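# Empty the tipping parts bucket into its bin

## Task

The oil bottle is standing in the bucket stand's catch bay: first set it upright on the round cork mat, then set the long narrow grey bin between the rails of the bay and slide it back under the bucket, right into place. Swing the bucket's side lever forward past its catch, all the way to the stop, so that the three steel bobbins drop into the bin, then let the bucket swing right back home on its catch. Leave the bin with the bobbins in the bay, the bottle on the mat, and the other things on the bench undisturbed.

Things in the scene. Friction and masses are not known exactly. Their poses are not given: they have to be found in the camera images.
- stand: Fixed steel stand of the tipping bucket. Origin on the table under the pivot; -x points to the mouth side (bay), +y to the lever side. Base plate 6 mm thick, x -200 to 150, y +-50. Low rails along x (x -195 to -20), inner faces y +-38, tops z 16; back stop face at x 9. Cheeks 6 mm thick at y +-43, x -13 to 37, top z 149. Catch post behind the bucket, x 122 to 142, top z 161.
- pivot (a point): Centre of the bucket's pivot axis, which runs along the stand's y, 125 mm above the table over the stand's origin. Axes as the stand's. At home the aluminium scoop bucket (52 mm wide) spans x -30 to 105, z -18 to 26 from here; tipping, its rear swings up over the top to 105 mm from the axis.
- bay (a point): Point on the base plate of the stand (85 mm in front of the pivot, 6 mm above the table) where the centre of the bin's underside belongs; the bin's long side then runs along the stand's x. Axes as the stand's.
- bucket (a joint): Tip angle (rad): 0 at home on its catch, growing as it tips forward, mouth down towards the stand's -x, to a stop at 1.9. A spring ball catch holds it home: about 7 N at the lever peg frees it within the first 0.06 rad, then 2 to 4 N (more if fast) pushes it on. It does not stay tipped: let go, a damped spring brings it back over the catch in about 1 s.
- lever_peg (a point): Point on the black peg to push or pinch, at the end of the lever on the bucket's +y side: round bar, 12 mm thick, along the stand's y (y 56 to 116; this point y 88), 90 mm from the pivot axis. At home 57 mm behind (+x) and 70 mm above the pivot; it swings forward over the top and at 1.9 rad is 85 mm in front and 31 mm above. Lever plate at y 50 to 56.
- bin: Loose open bin of grey plastic, the long narrow one: 160 (its x) x 64 (its y) x 56 mm high, 3 mm walls, about 0.16 kg, alike end for end. Origin at the centre of its underside. Grasp it across its 64 mm width from above; the bucket overhangs its place: set it down farther forward between the rails and slide it back.
- oil: Loose white plastic oil bottle with a thin black spout, 34 mm diameter, straight-sided up to 85 mm, 115 mm tall over the spout, about 0.12 kg, at first standing upright in the bay. Origin at the centre of its base.
- mat: Fixed round cork mat, 90 mm diameter, 3 mm thick, flat on the table. Origin at its centre on the table; its top is at z 3 mm.
- bobbin0: Steel bobbin, a disc of 20 mm diameter, 12 mm high, about 15 g, at first lying in the bucket. Origin at the centre of its underside.
- bobbin1: As bobbin0.
- bobbin2: As bobbin0.
- tray: Bystander: loose wide shallow grey tray, 130 x 110 x 28 mm high. Origin under its centre.
- dish: Bystander: loose steel dish, 90 mm diameter, 26 mm high. Origin under its centre.
- cone: Bystander: loose standing white thread cone, 58 mm diameter, 120 mm tall, beside the stand away from the lever. Origin under its centre.
- spool: Bystander: loose standing blue thread spool, 36 mm diameter, 46 mm tall, beside the stand on the lever side. Origin under its centre.
- driver: Bystander: loose screwdriver, 170 mm long, lying behind the stand. Origin under its middle.
- pulley: Bystander: loose aluminium pulley, 70 mm diameter, 18 mm high, behind the stand. Origin under its centre.
- footbox: Bystander: loose cardboard box 85 x 60 x 35 mm, behind the stand. Origin under its centre.

How it is judged:
By the outcome, as a careful person would: the job done as asked, in the order asked, and still so for the second after the job is handed in, with the robot touching nothing.
It also fails if it takes over 72 s, if anything falls off the work surface, if the arm or the gripper's body presses on something with over 40 N, if the wrist force passes 120 N, or if a joint passes its speed limit or range.

## Robot

A 6-joint arm with a two-finger parallel gripper is mounted at the origin on the work surface. World frame = base frame: x ahead of the robot, y to its left, z up, the work surface at z = 0. Lengths are in m, angles in rad, forces in N, time in s.
With the tool pointing down it reaches from about 0.4 to 0.825 m from the base axis. Payload 7 kg.
Tool frame: the origin (TCP) lies on the front face of the gripper's body, between the roots of the fingers; the fingertips stand 66 mm ahead of it and the grasp point (between the pads) lies 47 mm ahead of it; z points along the fingers, y is the line along which they close (so a half turn about z gives the same grasp; the last joint's range is limited). The gripper opens to 88 mm and grips with 3 to 60 N. Pads are 19 mm wide; open, the fingers measure 130 mm over their backs; the gripper's body (78 mm by 193 mm) begins 47 mm behind the grasp point.
Start: joints at [-0.843, 0.359, 0.012, 0, -1.224, -0.288], TCP at [0.287, -0.611, 0.292] pointing down, gripper open.
Joint ranges: [-3.07, 3.07], [-1.43, 2.12], [-1.02, 1.25], [-3.03, 1.67], [-3.05, -0], [-3.03, 3.03]. Speed limits (rad/s): [2.39, 2.39, 3.01, 3.14, 3.14, 3.14].

## Interface

Orientations are given as [roll, pitch, yaw] about the fixed x, y, z axes, in that order (R = Rz(yaw) Ry(pitch) Rx(roll)).
In Python, from station import arm gives the robot as it stands. The module is installed in compiled form; this text tells all that it offers.
- The arm moves only by the tool move_arm, never from a script. Its argument "increments" is a list of rows, each an object of numbers: "jaw": the gripper command: -1 is shut, 1 is fully open, values between are in proportion; "dx", "dy", "dz": the shift along the tool's x, y, z in m; "twist": the turn about the tool's z in rad. A call has 1 to 12 rows; each row shifts and turns the commanded pose from where the row before left it, along the tool's axes as they then stand; what a row does not reach is not made up. A row lasts 1/12 s, in which the tool goes at most 41.7 mm and 7.16 degrees, less where a joint would pass 70% of its speed; a pose out of reach is approached as far as the arm can. A call is refused whole if a number of a shift passes 0.0417 or a number of a turn 0.125, either way. A call with a gripper value outside its range is refused whole. The fingers move at their own pace and stop on an object; "force" is the grip in N (left out, the last holds). Time passes only in rows, so rows that do not move let the fingers close. It gives the time, the measured TCP pose, the force, the opening and the grip force at its end, in the units of the state.
- arm.get_state(): the state, without advancing time (a new reading comes with each control period).
- arm.grab_frame(name): name is "side" or "top"; returns the picture (420x560x3 uint8, blue, green, red); there is no depth.
- arm.camera_info(name): a dict with "K" (3x3 intrinsics, pixels), "extrinsics" (4x4, takes a point from camera to world coordinates). Camera axes: x right, y down, z forward; pixel columns grow to the right and rows downward; lengths in m; the calibration is good to about 2 mm. A picture is of the moment at which its call begins. camera_info takes no time and is no camera call.
- arm.job_done(): hands the job in; it is judged then, once.
Trained networks look in the newest picture that a camera, given by its name, has taken for a name from the list of things; names that differ only in an ending like _2 or _b are one class to them, and where a whole thing is asked for, a point or a joint stands for the part that bears it (a point fixed in the world has none). Each returns a list of dicts, best first, with "score" (0 to 1); they miss things now and then, are a little off and sometimes report something else, mostly with a low value. They report only what shows in the picture. A call takes as long as a camera call.
- arm.find_in(camera, name): "position" ([x, y, z] in m, in world coordinates, good to about 4 mm: the middle of the surface that is visible of it).
- arm.silhouettes(camera, name): "pixels" (420x560 bool, what is visible of it).
- arm.pinpoint(camera, name): "position" ([x, y, z] in m, in world coordinates, good to about 4 mm: a listed point, or the origin of a listed thing).
The state is a dict: "t": time; "q": joint angles; "qd": joint speeds; "joint_efforts": joint torques, N m; "eef_pos": TCP position; "ee_rot": TCP orientation; "force": force on the tool from outside, world axes, zero at the start; "moment": the same for the moment, N m; "width": finger opening in m; "gripper_force": force on a finger pad.
Only numpy, scipy, OpenCV 4.12 (cv2) and the standard library are available. Lean on these libraries where they do the work, as an engineer would, in place of code of your own. Each camera call takes 0.05 s, during which the arm holds its last target. There are 200 camera calls.

## Working session

There is one attempt and no reset: what is moved stays moved. The work goes in short steps, Python scripts to look and compute and a tool call to move; the robot and the scene stay as the last step left them, time stands still between calls to the robot, and variables do not carry over. Pictures are saved under pics/ and viewed, at most 10 in all, crops included, and the job is handed in when it is done.

Besides the shell and the picture viewer there is one more tool, called after "Request:" by a JSON object that holds its "fn" and its "kwargs". move_arm: Moves the arm, as the interface text tells. Its arguments: {"type":"object","properties":{"increments":{"type":"array"},"force":{"type":"number"}},"required":["increments"]}

```bash
mkdir -p pics
cat > m.py <<'E'
from station import arm
import cv2, numpy as np
E
python3 - <<'E'
from m import *
for c in ("side","top"):
    cv2.imwrite(f"pics/{c}0.png",arm.grab_frame(c))
    for n in "stand pivot bay lever_peg bin oil mat tray dish cone spool driver pulley footbox".split():
        r=arm.pinpoint(c,n)[:2]
        print(c,n,[(np.round(d["position"],3).tolist(),round(d["score"],2)) for d in r])
s=arm.get_state();print({k:np.round(v,3).tolist() for k,v in s.items()})
E
```

```text
side stand [([0.586, -0.007, -0.002], 0.58)]
side pivot [([0.587, -0.007, 0.123], 0.83)]
side bay [([0.512, 0.007, 0.003], 0.9)]
side lever_peg [([0.662, 0.064, 0.199], 0.84)]
side bin [([0.485, 0.366, 0.001], 0.57)]
side oil []
side mat [([0.61, -0.282, 0.0], 0.66)]
side tray [([0.486, -0.335, -0.002], 0.72)]
side dish [([0.609, 0.277, -0.001], 0.85)]
side cone [([0.614, -0.133, -0.001], 0.71)]
side spool [([0.587, -0.009, 0.123], 0.64), ([0.669, 0.141, -0.002], 0.63)]
side driver [([0.441, 0.03, 0.004], 0.69), ([0.809, 0.006, -0.001], 0.62)]
side pulley [([0.777, 0.174, -0.006], 0.94), ([0.808, 0.005, 0.0], 0.65)]
side footbox [([0.776, 0.171, -0.003], 0.41)]
top stand [([0.587, -0.008, 0.001], 0.76), ([0.486, 0.363, -0.001], 0.69)]
top pivot [([0.594, -0.006, 0.127], 0.86)]
top bay [([0.51, 0.009, 0.004], 0.61)]
top lever_peg [([0.664, 0.07, 0.198], 0.59)]
top bin [([0.486, 0.364, -0.002], 0.73)]
top oil [([0.44, 0.028, 0.005], 0.67)]
top mat [([0.612, -0.28, -0.002], 0.87), ([0.483, -0.337, -0.001], 0.3)]
top tray [([0.48, -0.34, -0.002], 0.94)]
top dish [([0.614, 0.277, -0.003], 0.85)]
top cone [([0.612, -0.133, 0.0], 0.94)]
top spool [([0.591, -0.008, 0.128], 0.68), ([0.67, 0.142, -0.002], 0.59)]
top driver [([0.81, 0.005, -0.002], 0.79)]
top pulley [([0.781, 0.174, 0.002], 0.87), ([0.616, -0.135, 0.002], 0.48)]
top footbox [([0.784, -0.17, 0.0], 0.79), ([0.612, -0.282, -0.0], 0.67)]
{'t': 1.5, 'q': [-0.843, 0.359, 0.012, 0.0, -1.224, -0.288], 'qd': [-0.001, -0.001, -0.002, -0.002, 0.0, -0.001], 'joint_efforts': [0.001, -58.238, 29.329, 7.002, 0.012, -0.0], 'eef_pos': [0.287, -0.611, 0.292], 'ee_rot': [-3.142, -0.0, -2.702], 'force': [-0.394, -0.634, -0.347], 'moment': [0.011, 0.061, -0.023], 'gripper_force': 0.0, 'width': 0.088}
```

View pictures.

View pics/top0.png

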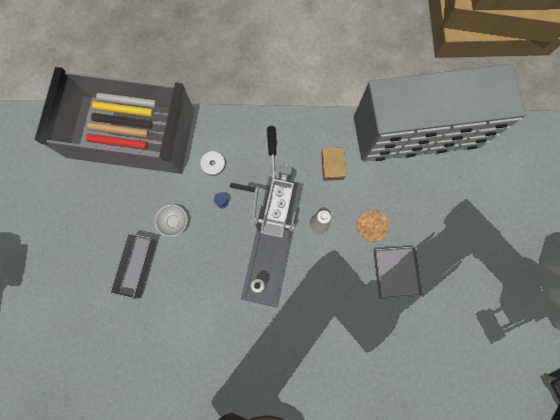

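View pics/side0.png

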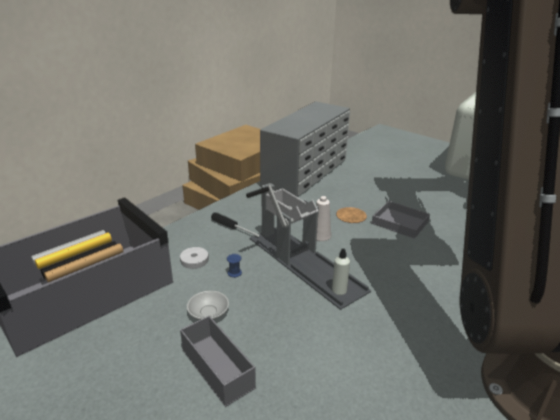

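The top view shows the stand near (275,240) with the oil bottle at (258,286) in the bay, the bin at (133,266) and the mat at (372,226). The tray, dish, cone and spool are all clear of those paths. The side view agrees. Next I'll refine the stand and bin poses.

```bash
cat > m.py <<'E'
from station import arm
import cv2, numpy as np
from scipy.optimize import least_squares
from scipy.spatial.transform import Rotation as Ro
def plane(c,px,z):
    I=arm.camera_info(c);E=np.array(I["extrinsics"]);px=np.atleast_2d(px)
    d=np.c_[px,np.ones(len(px))]@np.linalg.inv(I["K"]).T@E[:3,:3].T
    o=E[:3,3];return o+d*((z-o[2])/d[:,2])[:,None]
def st(): 
    s=arm.get_state();return s
def to(p,yaw=None):
    s=st();R=Ro.from_euler("xyz",s["ee_rot"]).as_matrix()
    print("pose",np.round(s["eef_pos"],4),np.round(s["ee_rot"],4),"w",round(s["width"],4))
    y=s["ee_rot"][2]
    if yaw is not None:
        tw=-(((yaw-y)+np.pi/2)%np.pi-np.pi/2);print("twist first",round(tw,3));R=R@Ro.from_euler("z",tw).as_matrix()
    print("tool shift",np.round(R.T@(np.array(p)-s["eef_pos"]),4))
E
python3 - <<'E'
from m import *
f={"stand":(0,0),"pivot":(0,0),"bay":(-.085,0),"lever_peg":(.057,.088)}
obs=[]
for c in ("top","side"):
    arm.grab_frame(c)
    for n in f:
        for _ in range(2):
            r=arm.pinpoint(c,n)
            if r: obs.append((n,r[0]["position"]))
def res(p):
    c,s=np.cos(p[2]),np.sin(p[2])
    return np.ravel([(p[0]+c*f[n][0]-s*f[n][1]-o[0],p[1]+s*f[n][0]+c*f[n][1]-o[1]) for n,o in obs])
S=least_squares(res,[.588,-.007,-.19],loss="soft_l1",f_scale=.004);print("stand",S.x,np.round(res(S.x),3))
m=arm.silhouettes("top","stand")[0]["pixels"];v,u=np.nonzero(m)
P=plane("top",np.c_[u,v].astype(float),.006)[:,:2]
a=S.x[2];Rm=np.array([[np.cos(a),-np.sin(a)],[np.sin(a),np.cos(a)]]);L=(P-S.x[:2])@Rm
B=[(x,L[k,1].min(),L[k,1].max()) for x in np.arange(-.19,-.05,.005) if (k:=abs(L[:,0]-x)<.003).sum()>3]
B=np.array(B);print("x range",L[:,0].min(),L[:,0].max(),"lo",np.polyfit(B[:,0],B[:,1],1),"hi",np.polyfit(B[:,0],B[:,2],1))
for c in("top","side"):
    m=arm.silhouettes(c,"bin")[0]["pixels"];v,u=np.nonzero(m)
    I=arm.camera_info(c);E=np.linalg.inv(I["extrinsics"]);K=np.array(I["K"])
    box=np.array([(x,y,z) for x in(-.08,.08) for y in(-.032,.032) for z in(0,.056)])
    def cost(p):
        Q=box@Ro.from_euler("z",p[2]).as_matrix().T+[p[0],p[1],0]
        q=(Q@E[:3,:3].T+E[:3,3])@K.T;q=q[:,:2]/q[:,2:]
        h=cv2.convexHull((q*16).round().astype(np.int32));im=np.zeros(m.shape,np.uint8);cv2.fillConvexPoly(im,h,1,cv2.LINE_AA,4)
        return 1-(im.astype(bool)&m).sum()/(im.astype(bool)|m).sum()
    from scipy.optimize import minimize
    r=minimize(cost,[.486,.365,-.27],method="Nelder-Mead",options=dict(initial_simplex=[[.486,.365,-.27],[.496,.365,-.27],[.486,.375,-.27],[.486,.365,-.17]]))
    print(c,"bin",r.x,r.fun)
to([.44,.029,.25],-.19)
E
```

```text
stand [ 0.58964683 -0.00851691 -0.18390979] [ 0.001 -0.003  0.001 -0.003 -0.001 -0.001 -0.001 -0.001 -0.106  0.14
 -0.106  0.14  -0.001 -0.    -0.001 -0.     0.004  0.003  0.004  0.003
  0.004 -0.003  0.004 -0.003 -0.003 -0.003 -0.003 -0.003  0.002  0.002
  0.002  0.002]
x range -0.19871481939972116 0.19181306350802105 lo [-0.01044736 -0.04898751] hi [-0.00020292  0.0490074 ]
top bin [ 0.48460143  0.36188798 -0.19661756] 0.07934204160619251
side bin [ 0.48491082  0.36303701 -0.20058894] 0.03668579985026199
pose [ 0.2873 -0.6108  0.2921] [ 3.1415 -0.     -2.7017] w 0.0876
twist first 0.63
tool shift [-0.0291  0.6571  0.0422]
```

Request:
{"fn": "move_arm", "kwargs": {"increments": [{"jaw": 1, "twist": 0.105}, {"twist": 0.105}, {"twist": 0.105}, {"twist": 0.105}, {"twist": 0.105}, {"twist": 0.105}, {"dy": 0.035}, {"dy": 0.04}, {"dy": 0.04}, {"dy": 0.04}, {"dy": 0.04}, {"dy": 0.04}]}}

```text
$.increments[0]: bad value
```

Request:
{"fn": "move_arm", "kwargs": {"increments": [{"jaw": 1, "dy": 0.04, "dx": -0.003}, {"jaw": 1, "dy": 0.04, "dx": -0.003}, {"jaw": 1, "dy": 0.04, "dx": -0.003}, {"jaw": 1, "dy": 0.04, "dx": -0.003}, {"jaw": 1, "dy": 0.04, "dx": -0.003}, {"jaw": 1, "dy": 0.04, "dx": -0.003}, {"jaw": 1, "dy": 0.04, "dx": -0.003}, {"jaw": 1, "dy": 0.04, "dx": -0.003}, {"jaw": 1, "dy": 0.04, "dx": -0.003}, {"jaw": 1, "dy": 0.02, "dx": -0.002}, {"jaw": 1}, {"jaw": 1}]}}

```text
$.increments[0]: bad value
```

Run:
```python
from m import *
for c in("top","side"):
    arm.grab_frame(c)
    for r in arm.pinpoint(c,"oil")[:1]+arm.find_in(c,"oil")[:1]: print(c,np.round(r["position"],4),r["score"])
to([.44,.028,.129],-.189)
```

```text
top [0.4361 0.0298 0.0047] 0.5
top [0.4368 0.027  0.0967] 0.64
side [0.4422 0.0337 0.0062] 0.56
side [0.4318 0.0418 0.0665] 0.66
pose [ 0.2873 -0.6107  0.2922] [ 3.1415 -0.     -2.7018] w 0.0876
twist first 0.629
tool shift [-0.0299  0.656   0.1632]
```

Request:
{"fn": "move_arm", "kwargs": {"increments": [{"jaw": 1.0, "dx": 0.0, "dy": 0.0, "dz": 0.0, "twist": 0.105}, {"jaw": 1.0, "dx": 0.0, "dy": 0.0, "dz": 0.0, "twist": 0.105}]}}

```text
t: 3.02
eef_pos: [0.2874, -0.6108, 0.2922]
ee_rot: [-3.142, 0.0, -2.916]
force: [-0.3, -0.7, -0.3]
width: 0.0876
gripper_force: 0.0
```

Request:
{"fn": "move_arm", "kwargs": {"increments": [{"jaw": 1, "dx": 0, "dy": 0, "dz": 0, "twist": 0.104}, {"jaw": 1, "dx": 0, "dy": 0, "dz": 0, "twist": 0.104}, {"jaw": 1, "dx": 0, "dy": 0, "dz": 0, "twist": 0.104}, {"jaw": 1, "dx": 0, "dy": 0, "dz": 0, "twist": 0.104}, {"jaw": 1, "dx": -0.002, "dy": 0.03, "dz": 0, "twist": 0}, {"jaw": 1, "dx": -0.002, "dy": 0.04, "dz": 0, "twist": 0}, {"jaw": 1, "dx": -0.002, "dy": 0.04, "dz": 0, "twist": 0}, {"jaw": 1, "dx": -0.002, "dy": 0.04, "dz": 0, "twist": 0}, {"jaw": 1, "dx": -0.002, "dy": 0.04, "dz": 0, "twist": 0}, {"jaw": 1, "dx": -0.002, "dy": 0.04, "dz": 0, "twist": 0}, {"jaw": 1, "dx": -0.002, "dy": 0.04, "dz": 0, "twist": 0}, {"jaw": 1, "dx": -0.002, "dy": 0.04, "dz": 0, "twist": 0}]}}

```text
t: 4.02
eef_pos: [0.3604, -0.3074, 0.2924]
ee_rot: [-3.141, 0.001, 2.955]
force: [1.0, -0.6, -0.0]
width: 0.0877
gripper_force: 0.0
```

Request:
{"fn": "move_arm", "kwargs": {"increments": [{"jaw": 1, "dx": -0.002, "dy": 0.04, "dz": 0, "twist": 0}, {"jaw": 1, "dx": -0.002, "dy": 0.04, "dz": 0, "twist": 0}, {"jaw": 1, "dx": -0.002, "dy": 0.04, "dz": 0, "twist": 0}, {"jaw": 1, "dx": -0.002, "dy": 0.04, "dz": 0, "twist": 0}, {"jaw": 1, "dx": -0.002, "dy": 0.04, "dz": 0, "twist": 0}, {"jaw": 1, "dx": -0.002, "dy": 0.04, "dz": 0, "twist": 0}, {"jaw": 1, "dx": -0.002, "dy": 0.04, "dz": 0, "twist": 0}, {"jaw": 1, "dx": 0, "dy": 0.04, "dz": 0, "twist": 0}, {"jaw": 1, "dx": 0, "dy": 0.026, "dz": 0, "twist": 0}, {"jaw": 1, "dx": 0, "dy": 0, "dz": 0, "twist": 0}, {"jaw": 1, "dx": 0, "dy": 0, "dz": 0, "twist": 0}]}}

```text
t: 4.93
eef_pos: [0.4384, 0.0296, 0.2922]
ee_rot: [-3.142, -0.0, 2.958]
force: [0.1, -1.0, 0.2]
width: 0.0875
gripper_force: 0.0
```

Run:
```python
from m import *
to([.4395,.030,.130],-.189)
```

```text
pose [0.4384 0.0296 0.2922] [-3.1415e+00 -1.0000e-04  2.9584e+00] w 0.0875
twist first 0.006
tool shift [-0.0011  0.0006  0.1622]
```

Request:
{"fn": "move_arm", "kwargs": {"increments": [{"jaw": 1, "dx": 0, "dy": 0, "dz": 0.035, "twist": 0}, {"jaw": 1, "dx": 0, "dy": 0, "dz": 0.035, "twist": 0}, {"jaw": 1, "dx": 0, "dy": 0, "dz": 0.035, "twist": 0}, {"jaw": 1, "dx": 0, "dy": 0, "dz": 0.03, "twist": 0}, {"jaw": 1, "dx": 0, "dy": 0, "dz": 0.017, "twist": 0}, {"jaw": 1, "dx": 0, "dy": 0, "dz": 0.01, "twist": 0}, {"jaw": 1, "dx": 0, "dy": 0, "dz": 0, "twist": 0}, {"jaw": 0.0, "dx": 0, "dy": 0, "dz": 0, "twist": 0}, {"jaw": -0.5, "dx": 0, "dy": 0, "dz": 0, "twist": 0}, {"jaw": -0.5, "dx": 0, "dy": 0, "dz": 0, "twist": 0}, {"jaw": -0.5, "dx": 0, "dy": 0, "dz": 0, "twist": 0}, {"jaw": -0.5, "dx": 0, "dy": 0, "dz": 0, "twist": 0}], "force": 15}}

```text
t: 5.93
eef_pos: [0.4386, 0.0285, 0.1309]
ee_rot: [3.141, 0.001, 2.955]
force: [-0.3, -0.5, 0.7]
width: 0.0594
gripper_force: 0.0
```

Request:
{"fn": "move_arm", "kwargs": {"increments": [{"jaw": -0.5, "dx": 0, "dy": 0, "dz": 0, "twist": 0}, {"jaw": -0.5, "dx": 0, "dy": 0, "dz": 0, "twist": 0}, {"jaw": -0.5, "dx": 0, "dy": 0, "dz": 0, "twist": 0}]}}

```text
t: 6.18
eef_pos: [0.4383, 0.0284, 0.1303]
ee_rot: [3.141, 0.0, 2.956]
force: [0.4, 0.1, -0.4]
width: 0.0397
gripper_force: 0.0
```

Request:
{"fn": "move_arm", "kwargs": {"increments": [{"jaw": -0.7, "dx": 0, "dy": 0, "dz": 0, "twist": 0}, {"jaw": -0.7, "dx": 0, "dy": 0, "dz": 0, "twist": 0}, {"jaw": -0.7, "dx": 0, "dy": 0, "dz": 0, "twist": 0}, {"jaw": -0.7, "dx": 0, "dy": 0, "dz": 0, "twist": 0}]}}

```text
t: 6.52
eef_pos: [0.4383, 0.0284, 0.1302]
ee_rot: [-3.142, 0.0, 2.955]
force: [-0.1, -0.0, -0.2]
width: 0.0337
gripper_force: 14.9
```

Run:
```python
from m import *
s=st();print(s["width"],s["gripper_force"],s["force"],s["t"])
to([.611,-.281,.127],-.189)
```

```text
0.033672950574379794 14.920503948815167 [-0.08051005 -0.02804103 -0.16689108] 6.5167
pose [0.4383 0.0284 0.1302] [-3.1416  0.      2.9554] w 0.0337
twist first 0.003
tool shift [-0.2277 -0.2714  0.0032]
```

Request:
{"fn": "move_arm", "kwargs": {"increments": [{"jaw": -0.7, "dx": 0, "dy": 0, "dz": -0.02, "twist": 0}, {"jaw": -0.7, "dx": 0, "dy": 0, "dz": -0.03, "twist": 0}, {"jaw": -0.7, "dx": 0, "dy": 0, "dz": -0.03, "twist": 0}, {"jaw": -0.7, "dx": 0, "dy": 0, "dz": -0.03, "twist": 0}, {"jaw": -0.7, "dx": 0, "dy": 0, "dz": -0.03, "twist": 0}, {"jaw": -0.7, "dx": -0.01, "dy": -0.011, "dz": 0, "twist": 0}, {"jaw": -0.7, "dx": -0.02, "dy": -0.024, "dz": 0, "twist": 0}, {"jaw": -0.7, "dx": -0.02, "dy": -0.024, "dz": 0, "twist": 0}, {"jaw": -0.7, "dx": -0.02, "dy": -0.024, "dz": 0, "twist": 0}, {"jaw": -0.7, "dx": -0.02, "dy": -0.024, "dz": 0, "twist": 0}, {"jaw": -0.7, "dx": -0.02, "dy": -0.024, "dz": 0, "twist": 0}, {"jaw": -0.7, "dx": -0.02, "dy": -0.024, "dz": 0, "twist": 0}]}}

```text
t: 7.52
eef_pos: [0.5376, -0.1496, 0.2697]
ee_rot: [3.142, -0.001, 2.955]
force: [1.1, 1.8, -0.1]
width: 0.0339
gripper_force: 14.9
```

Request:
{"fn": "move_arm", "kwargs": {"increments": [{"jaw": -0.7, "dx": -0.02, "dy": -0.024, "dz": 0, "twist": 0}, {"jaw": -0.7, "dx": -0.02, "dy": -0.024, "dz": 0, "twist": 0}, {"jaw": -0.7, "dx": -0.02, "dy": -0.024, "dz": 0, "twist": 0}, {"jaw": -0.7, "dx": -0.02, "dy": -0.024, "dz": 0, "twist": 0}, {"jaw": -0.7, "dx": -0.017, "dy": -0.02, "dz": 0, "twist": 0}, {"jaw": -0.7, "dx": 0, "dy": 0, "dz": 0, "twist": 0}, {"jaw": -0.7, "dx": 0, "dy": 0, "dz": 0, "twist": 0}]}}

```text
t: 8.1
eef_pos: [0.6111, -0.2812, 0.2685]
ee_rot: [3.141, -0.002, 2.953]
force: [-0.8, 0.9, -0.5]
width: 0.0338
gripper_force: 14.9
```

Run:
```python
from m import *
for c in("top","side"):
    cv2.imwrite(f"pics/{c}1.png",arm.grab_frame(c))
    for r in arm.pinpoint(c,"oil")[:1]+arm.pinpoint(c,"mat")[:1]: print(c,np.round(r["position"],4),r["score"])
s=st();print(s["width"],s["gripper_force"],s["force"],s["t"])
to([.611,-.281,.128],-.189)
```

```text
top [ 0.608  -0.2795  0.1451] 0.54
top [ 0.6142 -0.285  -0.0014] 0.66
side [ 0.6154 -0.277   0.1497] 0.73
side [ 0.6106 -0.2806  0.0015] 0.64
0.03344612909290343 14.912394359707832 [-0.60927253  0.97264377 -0.01718808] 8.4
pose [ 0.611  -0.2791  0.2707] [3.1415e+00 5.0000e-04 2.9565e+00] w 0.0334
twist first 0.004
tool shift [-0.0002 -0.0018  0.1427]
```

Request:
{"fn": "move_arm", "kwargs": {"increments": [{"jaw": -0.7, "dx": 0, "dy": 0, "dz": 0.02, "twist": 0}, {"jaw": -0.7, "dx": 0, "dy": 0, "dz": 0.03, "twist": 0}, {"jaw": -0.7, "dx": 0, "dy": 0, "dz": 0.03, "twist": 0}, {"jaw": -0.7, "dx": 0, "dy": 0, "dz": 0.03, "twist": 0}, {"jaw": -0.7, "dx": 0, "dy": 0, "dz": 0.02, "twist": 0}, {"jaw": -0.7, "dx": 0, "dy": 0, "dz": 0.008, "twist": 0}, {"jaw": -0.7, "dx": 0, "dy": 0, "dz": 0.004, "twist": 0}, {"jaw": -0.7, "dx": 0, "dy": 0, "dz": 0.001, "twist": 0}, {"jaw": -0.7, "dx": 0, "dy": 0, "dz": 0, "twist": 0}, {"jaw": -0.7, "dx": 0, "dy": 0, "dz": 0, "twist": 0}]}}

```text
t: 9.23
eef_pos: [0.612, -0.2801, 0.1289]
ee_rot: [-3.141, 0.003, 2.956]
force: [0.4, 0.3, -1.0]
width: 0.0334
gripper_force: 14.9
```

Request:
{"fn": "move_arm", "kwargs": {"increments": [{"jaw": -0.7, "dx": 0, "dy": 0, "dz": 0.001, "twist": 0}, {"jaw": -0.7, "dx": 0, "dy": 0, "dz": 0.001, "twist": 0}, {"jaw": -0.7, "dx": 0, "dy": 0, "dz": 0, "twist": 0}]}}

```text
t: 9.48
eef_pos: [0.6123, -0.2801, 0.127]
ee_rot: [-3.141, 0.003, 2.956]
force: [-0.4, 1.6, 5.8]
width: 0.0336
gripper_force: 15.0
```

Request:
{"fn": "move_arm", "kwargs": {"increments": [{"jaw": -0.2, "dx": 0, "dy": 0, "dz": 0, "twist": 0}, {"jaw": -0.1, "dx": 0, "dy": 0, "dz": 0, "twist": 0}, {"jaw": 0.2, "dx": 0, "dy": 0, "dz": 0, "twist": 0}, {"jaw": 0.6, "dx": 0, "dy": 0, "dz": 0, "twist": 0}, {"jaw": 0.6, "dx": 0, "dy": 0, "dz": 0, "twist": 0}, {"jaw": 0.6, "dx": 0, "dy": 0, "dz": 0, "twist": 0}, {"jaw": 0.6, "dx": 0, "dy": 0, "dz": -0.01, "twist": 0}, {"jaw": 0.6, "dx": 0, "dy": 0, "dz": -0.03, "twist": 0}, {"jaw": 0.6, "dx": 0, "dy": 0, "dz": -0.04, "twist": 0}, {"jaw": 0.6, "dx": 0, "dy": 0, "dz": -0.04, "twist": 0}, {"jaw": 1, "dx": 0, "dy": 0, "dz": -0.03, "twist": 0}]}}

```text
t: 10.4
eef_pos: [0.6116, -0.2804, 0.2797]
ee_rot: [-3.141, 0.003, 2.956]
force: [0.8, -0.2, 0.1]
width: 0.0732
gripper_force: 0.0
```

Run:
```python
from m import *
for c in("top","side"):
    cv2.imwrite(f"pics/{c}2.png",arm.grab_frame(c))
    for r in arm.pinpoint(c,"oil")[:1]+arm.pinpoint(c,"mat")[:1]: print(c,np.round(r["position"],4),r["score"])
s=st();print(s["width"],s["gripper_force"],s["force"],s["t"])
b=np.array([.485,.3625]);d=np.array([np.cos(-.199),np.sin(-.199)])
g=b-.02*d;print(g);to([*g,.24],-.199)
```

```text
top [ 0.6107 -0.2768  0.0017] 0.48
top [ 0.6135 -0.2805 -0.0009] 0.69
side [ 0.6164 -0.2786  0.0029] 0.76
side [ 0.611  -0.2808  0.0014] 0.56
0.08730768297527522 0.0 [ 0.0715185   0.77205559 -0.89533651] 10.7
[0.4653947  0.36645378]
pose [ 0.6107 -0.2798  0.2747] [ 3.1413e+00 -1.1000e-03  2.9552e+00] w 0.0873
twist first 0.013
tool shift [0.2701 0.6048 0.0352]
```

View pics/side2.png

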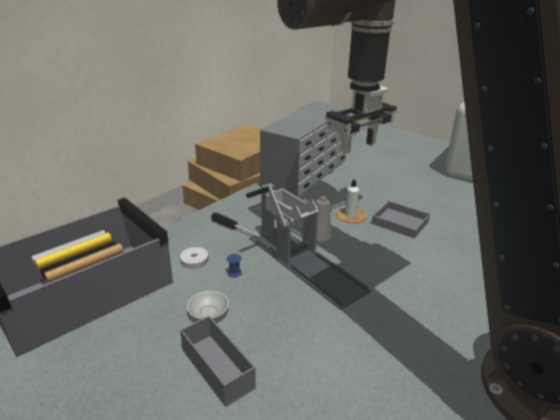

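The side view shows the bottle standing on the mat at (353,205), with everything else where it was. Next is the bin.

Request:
{"fn": "move_arm", "kwargs": {"increments": [{"jaw": 1, "dx": 0.008, "dy": 0.018, "dz": 0, "twist": 0}, {"jaw": 1, "dx": 0.016, "dy": 0.036, "dz": 0, "twist": 0}, {"jaw": 1, "dx": 0.016, "dy": 0.036, "dz": 0, "twist": 0}, {"jaw": 1, "dx": 0.016, "dy": 0.036, "dz": 0, "twist": 0}, {"jaw": 1, "dx": 0.016, "dy": 0.036, "dz": 0, "twist": 0}, {"jaw": 1, "dx": 0.016, "dy": 0.036, "dz": 0, "twist": 0}, {"jaw": 1, "dx": 0.016, "dy": 0.036, "dz": 0, "twist": 0}, {"jaw": 1, "dx": 0.016, "dy": 0.036, "dz": 0, "twist": 0}, {"jaw": 1, "dx": 0.016, "dy": 0.036, "dz": 0, "twist": 0}, {"jaw": 1, "dx": 0.016, "dy": 0.036, "dz": 0, "twist": 0}, {"jaw": 1, "dx": 0.016, "dy": 0.036, "dz": 0, "twist": 0}, {"jaw": 1, "dx": 0.016, "dy": 0.036, "dz": 0, "twist": 0}]}}

```text
t: 11.7
eef_pos: [0.5057, 0.1624, 0.2742]
ee_rot: [-3.14, -0.001, 2.955]
force: [0.4, 0.7, 0.3]
width: 0.0876
gripper_force: 0.0
```

Request:
{"fn": "move_arm", "kwargs": {"increments": [{"jaw": 1, "dx": 0.016, "dy": 0.036, "dz": 0, "twist": 0}, {"jaw": 1, "dx": 0.016, "dy": 0.036, "dz": 0, "twist": 0}, {"jaw": 1, "dx": 0.016, "dy": 0.036, "dz": 0, "twist": 0}, {"jaw": 1, "dx": 0.016, "dy": 0.036, "dz": 0, "twist": 0}, {"jaw": 1, "dx": 0.016, "dy": 0.036, "dz": 0, "twist": 0}, {"jaw": 1, "dx": 0.006, "dy": 0.011, "dz": 0, "twist": 0.013}, {"jaw": 1, "dx": 0, "dy": 0, "dz": 0, "twist": 0}, {"jaw": 1, "dx": 0, "dy": 0, "dz": 0, "twist": 0}]}}

```text
t: 12.37
eef_pos: [0.4571, 0.3649, 0.2736]
ee_rot: [-3.139, -0.001, 2.944]
force: [0.3, 0.4, -1.4]
width: 0.0875
gripper_force: 0.0
```

Run:
```python
from m import *
to([.4654,.3665,.088],-.199)
```

```text
pose [0.4571 0.3649 0.2736] [-3.1388e+00 -1.2000e-03  2.9442e+00] w 0.0875
twist first 0.002
tool shift [-0.0081  0.0037  0.1856]
```

Request:
{"fn": "move_arm", "kwargs": {"increments": [{"jaw": 1, "dx": -0.008, "dy": 0.003, "dz": 0.02, "twist": 0}, {"jaw": 1, "dx": 0, "dy": 0, "dz": 0.035, "twist": 0}, {"jaw": 1, "dx": 0, "dy": 0, "dz": 0.035, "twist": 0}, {"jaw": 1, "dx": 0, "dy": 0, "dz": 0.035, "twist": 0}, {"jaw": 1, "dx": 0, "dy": 0, "dz": 0.03, "twist": 0}, {"jaw": 1, "dx": 0, "dy": 0, "dz": 0.02, "twist": 0}, {"jaw": 1, "dx": 0, "dy": 0, "dz": 0.01, "twist": 0}, {"jaw": 0.2, "dx": 0, "dy": 0, "dz": 0, "twist": 0}, {"jaw": 0.2, "dx": 0, "dy": 0, "dz": 0, "twist": 0}, {"jaw": 0.2, "dx": 0, "dy": 0, "dz": 0, "twist": 0}, {"jaw": 0.2, "dx": 0, "dy": 0, "dz": 0, "twist": 0}, {"jaw": 0.2, "dx": 0, "dy": 0, "dz": 0, "twist": 0}], "force": 15}}

```text
t: 13.37
eef_pos: [0.4669, 0.3666, 0.0919]
ee_rot: [3.139, 0.001, 2.943]
force: [0.7, -0.2, 3.4]
width: 0.0645
gripper_force: 15.0
```

Run:
```python
from m import *
s=st();print(s["width"],s["gripper_force"],s["force"],s["t"])
a=-.189;d=np.array([np.cos(a),np.sin(a)]);o=np.array([.5896,-.0085])
g=o-.165*d;print(g);to([*g,.16],a)
```

```text
0.06447182522736909 14.99337762594223 [ 0.71281055 -0.23215012  3.37165743] 13.3667
[0.42753822 0.02249967]
pose [0.4669 0.3666 0.0919] [3.1390e+00 1.3000e-03 2.9427e+00] w 0.0645
twist first -0.01
tool shift [-0.0261 -0.3451 -0.069 ]
```

Request:
{"fn": "move_arm", "kwargs": {"increments": [{"jaw": 0, "dx": 0, "dy": 0, "dz": -0.01, "twist": 0}, {"jaw": 0, "dx": 0, "dy": 0, "dz": -0.03, "twist": 0}, {"jaw": 0, "dx": 0, "dy": 0, "dz": -0.03, "twist": -0.01}, {"jaw": 0, "dx": -0.002, "dy": -0.015, "dz": 0, "twist": 0}, {"jaw": 0, "dx": -0.002, "dy": -0.03, "dz": 0, "twist": 0}, {"jaw": 0, "dx": -0.002, "dy": -0.03, "dz": 0, "twist": 0}, {"jaw": 0, "dx": -0.002, "dy": -0.03, "dz": 0, "twist": 0}, {"jaw": 0, "dx": -0.002, "dy": -0.03, "dz": 0, "twist": 0}, {"jaw": 0, "dx": -0.002, "dy": -0.03, "dz": 0, "twist": 0}, {"jaw": 0, "dx": -0.002, "dy": -0.03, "dz": 0, "twist": 0}, {"jaw": 0, "dx": -0.002, "dy": -0.03, "dz": 0, "twist": 0}, {"jaw": 0, "dx": -0.002, "dy": -0.03, "dz": 0, "twist": 0}]}}

```text
t: 14.37
eef_pos: [0.4355, 0.1107, 0.1611]
ee_rot: [3.14, 0.001, 2.953]
force: [0.8, -0.0, -1.0]
width: 0.0637
gripper_force: 15.0
```

Request:
{"fn": "move_arm", "kwargs": {"increments": [{"jaw": 0, "dx": -0.002, "dy": -0.03, "dz": 0, "twist": 0}, {"jaw": 0, "dx": -0.002, "dy": -0.03, "dz": 0, "twist": 0}, {"jaw": 0, "dx": -0.002, "dy": -0.02, "dz": 0, "twist": 0}, {"jaw": 0, "dx": -0.002, "dy": -0.01, "dz": 0, "twist": 0}, {"jaw": 0, "dx": 0, "dy": 0, "dz": 0, "twist": 0}, {"jaw": 0, "dx": 0, "dy": 0, "dz": 0, "twist": 0}, {"jaw": 0, "dx": 0, "dy": 0, "dz": 0, "twist": 0}]}}

```text
t: 14.95
eef_pos: [0.4274, 0.0228, 0.1606]
ee_rot: [3.141, 0.001, 2.953]
force: [-0.1, 0.0, -2.2]
width: 0.0637
gripper_force: 15.0
```

```bash
cat >> m.py <<'E'
from scipy.optimize import minimize
def binfit(c,p0,z):
    m=arm.silhouettes(c,"bin")[0]["pixels"]
    I=arm.camera_info(c);E=np.linalg.inv(I["extrinsics"]);K=np.array(I["K"])
    box=np.array([(x,y,w) for x in(-.08,.08) for y in(-.032,.032) for w in(0,.056)])
    def cost(p):
        Q=box@Ro.from_euler("z",p[2]).as_matrix().T+[p[0],p[1],z]
        q=(Q@E[:3,:3].T+E[:3,3])@K.T;q=q[:,:2]/q[:,2:]
        h=cv2.convexHull((q*16).round().astype(np.int32));im=np.zeros(m.shape,np.uint8);cv2.fillConvexPoly(im,h,1,cv2.LINE_AA,4)
        return 1-(im.astype(bool)&m).sum()/(im.astype(bool)|m).sum()
    p0=np.array(p0);r=minimize(cost,p0,method="Nelder-Mead",options=dict(initial_simplex=p0+np.vstack([[0,0,0],np.diag([.01,.01,.1])])))
    return r.x,r.fun
O=np.array([.5896,-.0085]);A=-.189;D=np.array([np.cos(A),np.sin(A)]);N=np.array([-D[1],D[0]])
def S(p): p=np.array(p)[:2]-O;return np.round([p@D,p@N],4)   # stand frame
E
python3 - <<'E'
from m import *
for c in("top","side"):
    cv2.imwrite(f"pics/{c}3.png",arm.grab_frame(c))
    r=arm.pinpoint(c,"bin")
    for d in r[:1]: print(c,np.round(d["position"],4),d["score"],S(d["position"]))
    p,f=binfit(c,[.447,.0187,-.19],.075);print(c,p,f,S(p))
g=O-.165*D;to([*g,.1],A)
s=st();print(S(s["eef_pos"]),s["gripper_force"],s["force"],s["t"])
E
```

```text
top [ 0.56054159 -0.00157108 -0.15569251] 0.8042414355628058 [-0.0298  0.0013]
side [0.4458 0.0224 0.0683] 0.77 [-0.147   0.0033]
side [ 0.44156912  0.02637375 -0.24049764] 0.4417220861043052 [-0.1519  0.0064]
pose [0.427  0.0227 0.1601] [-3.1415e+00 -2.0000e-04  2.9533e+00] w 0.0638
twist first 0.001
tool shift [-0.0006 -0.0001  0.0601]
[-1.656e-01  1.000e-04] 14.989977926015854 [ 0.27170532  0.54924899 -1.93817843] 15.25
```

View pics/side3.png

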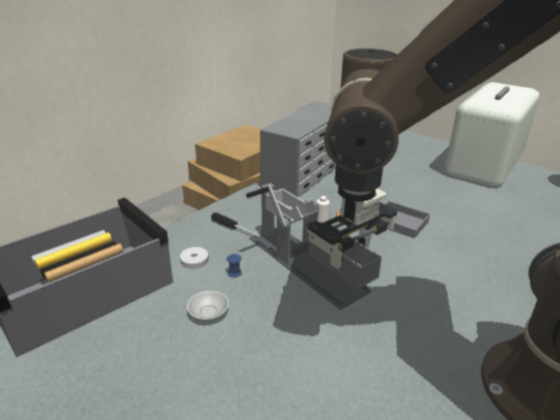

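The side view shows the bin in the gripper at about (345,255), level and in line with the rails. Lowering it now.

Request:
{"fn": "move_arm", "kwargs": {"increments": [{"jaw": 0, "dx": 0, "dy": 0, "dz": 0.015, "twist": 0}, {"jaw": 0, "dx": 0, "dy": 0, "dz": 0.015, "twist": 0}, {"jaw": 0, "dx": 0, "dy": 0, "dz": 0.015, "twist": 0}, {"jaw": 0, "dx": 0, "dy": 0, "dz": 0.01, "twist": 0}, {"jaw": 0, "dx": 0, "dy": 0, "dz": 0.005, "twist": 0}, {"jaw": 0, "dx": 0, "dy": 0, "dz": 0.001, "twist": 0}, {"jaw": 0, "dx": 0, "dy": 0, "dz": 0.001, "twist": 0}, {"jaw": 0, "dx": 0, "dy": 0, "dz": 0, "twist": 0}, {"jaw": 0, "dx": 0, "dy": 0, "dz": 0, "twist": 0}]}}

```text
t: 16.0
eef_pos: [0.4273, 0.0224, 0.0987]
ee_rot: [3.141, 0.001, 2.953]
force: [-0.2, 0.5, -1.1]
width: 0.0642
gripper_force: 15.0
```

Request:
{"fn": "move_arm", "kwargs": {"increments": [{"jaw": 0, "dx": 0, "dy": 0, "dz": 0.001, "twist": 0}, {"jaw": 0, "dx": 0, "dy": 0, "dz": 0.0005, "twist": 0}, {"jaw": 0, "dx": 0, "dy": 0, "dz": 0, "twist": 0}]}}

```text
t: 16.25
eef_pos: [0.4274, 0.0223, 0.0977]
ee_rot: [3.141, 0.001, 2.953]
force: [-3.5, -0.3, 8.8]
width: 0.0638
gripper_force: 15.0
```

Request:
{"fn": "move_arm", "kwargs": {"increments": [{"jaw": 0, "dx": -0.006, "dy": 0, "dz": -0.0003, "twist": 0}, {"jaw": 0, "dx": -0.01, "dy": 0, "dz": 0, "twist": 0}, {"jaw": 0, "dx": -0.01, "dy": 0, "dz": 0, "twist": 0}, {"jaw": 0, "dx": -0.01, "dy": 0, "dz": 0, "twist": 0}, {"jaw": 0, "dx": -0.01, "dy": 0, "dz": 0, "twist": 0}, {"jaw": 0, "dx": -0.008, "dy": 0, "dz": 0, "twist": 0}, {"jaw": 0, "dx": -0.006, "dy": 0, "dz": 0, "twist": 0}, {"jaw": 0, "dx": -0.002, "dy": 0, "dz": 0, "twist": 0}, {"jaw": 0, "dx": 0, "dy": 0, "dz": 0, "twist": 0}, {"jaw": 0, "dx": 0, "dy": 0, "dz": 0, "twist": 0}]}}

```text
t: 17.08
eef_pos: [0.4891, 0.0104, 0.0977]
ee_rot: [3.141, 0.002, 2.952]
force: [-1.2, -1.5, 5.1]
width: 0.064
gripper_force: 15.0
```

Run:
```python
from m import *
for c in("top","side"):
    arm.grab_frame(c)
    for n in("bin","bay"):
        for d in arm.pinpoint(c,n)[:1]: print(c,n,np.round(d["position"],4),d["score"],S(d["position"]))
s=st();print(S(s["eef_pos"]),s["eef_pos"],s["gripper_force"],s["force"],s["t"])
```

```text
top bin [ 0.5857 -0.0065  0.0049] 0.74 [-0.0042  0.0012]
side bin [0.5058 0.0108 0.0056] 0.74 [-0.0859  0.0032]
side bay [0.5127 0.006  0.0044] 0.78 [-0.0783 -0.0002]
[-0.1023 -0.0004] [0.48907114 0.01035543 0.09770815] 14.993030726909637 [ 0.42669038 -2.64073517  4.82449859] 17.3833
```

Request:
{"fn": "move_arm", "kwargs": {"increments": [{"jaw": 0.6, "dx": 0, "dy": 0, "dz": 0, "twist": 0}, {"jaw": 1, "dx": 0, "dy": 0, "dz": 0, "twist": 0}, {"jaw": 1, "dx": 0, "dy": 0, "dz": 0, "twist": 0}, {"jaw": 1, "dx": 0, "dy": 0, "dz": 0, "twist": 0}, {"jaw": 1, "dx": 0, "dy": 0, "dz": -0.01, "twist": 0}, {"jaw": 1, "dx": 0, "dy": 0, "dz": -0.02, "twist": 0}, {"jaw": 1, "dx": 0, "dy": 0, "dz": -0.03, "twist": 0}, {"jaw": 1, "dx": 0, "dy": 0, "dz": -0.04, "twist": 0}, {"jaw": 1, "dx": 0, "dy": 0, "dz": -0.04, "twist": 0}, {"jaw": 1, "dx": 0, "dy": 0, "dz": -0.04, "twist": 0}, {"jaw": 1, "dx": 0, "dy": 0, "dz": -0.04, "twist": 0}, {"jaw": 1, "dx": 0, "dy": 0, "dz": -0.01, "twist": 0}]}}

```text
t: 18.38
eef_pos: [0.4898, 0.0107, 0.3338]
ee_rot: [3.138, 0.009, 2.953]
force: [0.6, 0.5, 0.4]
width: 0.0876
gripper_force: 0.0
```

Run:
```python
from m import *
for c in("top","side"):
    f=arm.grab_frame(c);cv2.imwrite(f"pics/{c}4.png",f)
    if c=="side": cv2.imwrite("pics/s4c.png",cv2.resize(f[150:320,200:430],None,fx=3,fy=3))
    for n in("bin","bay","pivot","lever_peg"):
        for d in arm.pinpoint(c,n)[:1]: print(c,n,np.round(d["position"],4),round(d["score"],2),S(d["position"]))
    p,fu=binfit(c,[.507,.008,-.19],.006);print(c,p,fu,S(p))
s=st();print(S(s["eef_pos"]),s["width"],s["t"])
```

```text
top bay [ 0.6129 -0.2792  0.0045] 0.42 [ 0.0737 -0.2615]
top pivot [ 0.6118 -0.2824  0.0012] 0.36 [ 0.0733 -0.2649]
top [ 0.50033333  0.00244444 -0.07888889] 0.9131773399014779 [-0.0897 -0.006 ]
side bin [0.5075 0.0088 0.0071] 0.91 [-0.0839  0.0016]
side bay [0.5077 0.0076 0.0069] 0.64 [-0.0835  0.0004]
side pivot [ 0.5891 -0.0075  0.1226] 0.8 [-0.0007  0.0009]
side lever_peg [0.6632 0.0656 0.1997] 0.8 [0.0584 0.0866]
side [ 0.50729905  0.00636835 -0.21967047] 0.05976916735366855 [-0.0836 -0.0009]
[-0.1036 -0.0005] 0.08774017890676308 18.9833
```

View pics/s4c.png

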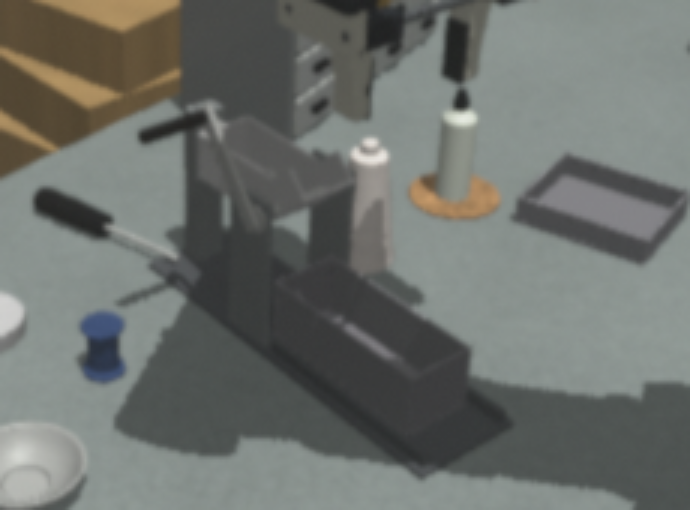

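The crop shows the bin seated between the rails under the bucket, with its centre near (375,340). The bottle is upright on the mat and the bucket is at home. Now I'll turn the tool for the lever peg.

Request:
{"fn": "move_arm", "kwargs": {"increments": [{"jaw": 0.5, "dx": 0, "dy": 0, "dz": 0, "twist": -0.12}, {"jaw": 0.2, "dx": 0, "dy": 0, "dz": 0, "twist": -0.12}, {"jaw": -0.2, "dx": 0, "dy": 0, "dz": 0, "twist": -0.12}, {"jaw": -0.2, "dx": 0, "dy": 0, "dz": 0, "twist": -0.12}, {"jaw": -0.2, "dx": 0, "dy": 0, "dz": 0, "twist": -0.12}, {"jaw": -0.2, "dx": 0, "dy": 0, "dz": 0, "twist": -0.12}, {"jaw": -0.2, "dx": 0, "dy": 0, "dz": 0, "twist": -0.12}, {"jaw": -0.2, "dx": 0, "dy": 0, "dz": 0, "twist": -0.12}, {"jaw": -0.2, "dx": 0, "dy": 0, "dz": 0, "twist": -0.12}, {"jaw": -0.2, "dx": 0, "dy": 0, "dz": 0, "twist": -0.12}, {"jaw": -0.2, "dx": 0, "dy": 0, "dz": 0, "twist": -0.12}, {"jaw": -0.2, "dx": 0, "dy": 0, "dz": 0, "twist": -0.12}]}}

```text
t: 19.98
eef_pos: [0.4878, 0.0105, 0.3268]
ee_rot: [3.141, -0.0, -1.885]
force: [-0.1, -0.4, 0.0]
width: 0.0349
gripper_force: 0.0
```

Request:
{"fn": "move_arm", "kwargs": {"increments": [{"jaw": -0.2, "dx": 0, "dy": 0, "dz": 0, "twist": -0.12}, {"jaw": -0.2, "dx": 0, "dy": 0, "dz": 0, "twist": -0.008}, {"jaw": -0.2, "dx": 0, "dy": 0, "dz": 0, "twist": 0}, {"jaw": -0.2, "dx": 0, "dy": 0, "dz": 0, "twist": 0}]}}

```text
t: 20.32
eef_pos: [0.4878, 0.0105, 0.3269]
ee_rot: [3.141, -0.0, -1.767]
force: [-0.1, 0.2, 0.1]
width: 0.0347
gripper_force: 0.0
```

Run:
```python
from m import *
g=O+.0575*D+.092*N;print(g,st()["t"],st()["q"]);to([*g,.242],A-np.pi/2)
```

```text
[0.66336074 0.0710588 ] 20.3167 [ 4.25522979e-01  2.32210195e-02 -3.31297671e-01 -4.76139718e-05
 -1.21649583e+00 -6.21326805e-01]
pose [0.4878 0.0105 0.3269] [ 3.1414e+00 -1.0000e-04 -1.7666e+00] w 0.0347
twist first -0.007
tool shift [-0.0924 -0.1611  0.0848]
```

Request:
{"fn": "move_arm", "kwargs": {"increments": [{"jaw": -0.2, "dx": -0.0124, "dy": -0.0211, "dz": 0, "twist": -0.006}, {"jaw": -0.2, "dx": -0.02, "dy": -0.035, "dz": 0, "twist": 0}, {"jaw": -0.2, "dx": -0.02, "dy": -0.035, "dz": 0, "twist": 0}, {"jaw": -0.2, "dx": -0.02, "dy": -0.035, "dz": 0, "twist": 0}, {"jaw": -0.2, "dx": -0.02, "dy": -0.035, "dz": 0, "twist": 0}, {"jaw": -0.2, "dx": 0, "dy": 0, "dz": 0, "twist": 0}, {"jaw": -0.2, "dx": 0, "dy": 0, "dz": 0, "twist": 0}]}}

```text
t: 20.9
eef_pos: [0.6647, 0.072, 0.3239]
ee_rot: [3.138, -0.002, -1.76]
force: [0.2, -0.0, 0.2]
width: 0.0351
gripper_force: 0.0
```

Run:
```python
from m import *
f=arm.grab_frame("side")
for d in arm.pinpoint("side","lever_peg")[:1]: print(d["position"],S(d["position"]))
f=arm.grab_frame("top");cv2.imwrite("pics/s5.png",np.hstack([cv2.resize(f[130:270,200:340],None,fx=3,fy=3)]))
g=O+.0575*D+.092*N;to([*g,.242],A-np.pi/2)
```

```text
[0.662, 0.0652, 0.1965] [0.0573 0.086 ]
pose [0.6627 0.0711 0.3271] [ 3.1415e+00 -1.0000e-04 -1.7582e+00] w 0.035
twist first 0.002
tool shift [-0.0001 -0.0006  0.0851]
```

Request:
{"fn": "move_arm", "kwargs": {"increments": [{"jaw": -0.2, "dx": 0, "dy": 0, "dz": 0.03, "twist": 0}, {"jaw": -0.2, "dx": 0, "dy": 0, "dz": 0.025, "twist": 0}, {"jaw": -0.2, "dx": 0, "dy": 0, "dz": 0.02, "twist": 0}, {"jaw": -0.2, "dx": 0, "dy": 0, "dz": 0.01, "twist": 0}, {"jaw": -0.2, "dx": 0, "dy": 0, "dz": 0, "twist": 0}, {"jaw": -0.5, "dx": 0, "dy": 0, "dz": 0, "twist": 0}, {"jaw": -0.6, "dx": 0, "dy": 0, "dz": 0, "twist": 0}, {"jaw": -0.7, "dx": 0, "dy": 0, "dz": 0, "twist": 0}, {"jaw": -1, "dx": 0, "dy": 0, "dz": 0, "twist": 0}, {"jaw": -1, "dx": 0, "dy": 0, "dz": 0, "twist": 0}, {"jaw": -1, "dx": 0, "dy": 0, "dz": 0, "twist": 0}], "force": 4}}

```text
t: 21.97
eef_pos: [0.6632, 0.0716, 0.243]
ee_rot: [-3.141, 0.0, -1.757]
force: [-3.7, 2.0, 6.0]
width: 0.0115
gripper_force: 4.0
```

Run:
```python
from m import *
a=-.6834+np.linspace(0,1.92,25);R=.0903
y=np.round(R*np.sin(a),4);z=np.round(-R*np.cos(a),4)
for k in range(24): print(k+1,round(y[k+1]-y[k],4),round(z[k+1]-z[k],4))
s=st();print(S(s["eef_pos"]),s["eef_pos"],s["force"])
```

```text
1 0.0058 -0.0044
2 0.0061 -0.0038
3 0.0064 -0.0034
4 0.0066 -0.0028
5 0.0069 -0.0023
6 0.007 -0.0017
7 0.0071 -0.0012
8 0.0072 -0.0006
9 0.0072 0.0
10 0.0072 0.0005
11 0.0071 0.0011
12 0.0071 0.0017
13 0.0068 0.0023
14 0.0067 0.0028
15 0.0064 0.0033
16 0.0061 0.0038
17 0.0058 0.0043
18 0.0055 0.0047
19 0.005 0.0052
20 0.0047 0.0056
21 0.0041 0.0059
22 0.0037 0.0062
23 0.0032 0.0065
24 0.0026 0.0067
[0.0572 0.0925] [0.66317533 0.07161025 0.24299499] [-3.73395203  1.99821365  5.95224756]
```

Request:
{"fn": "move_arm", "kwargs": {"increments": [{"jaw": -1, "dx": 0, "dy": 0, "dz": 0, "twist": 0}, {"jaw": -1, "dx": 0, "dy": 0.0058, "dz": -0.0044, "twist": 0}, {"jaw": -1, "dx": 0, "dy": 0.0061, "dz": -0.0038, "twist": 0}, {"jaw": -1, "dx": 0, "dy": 0.0064, "dz": -0.0034, "twist": 0}], "force": 20}}

```text
t: 22.3
eef_pos: [0.6468, 0.0747, 0.2546]
ee_rot: [-3.138, 0.001, -1.757]
force: [5.0, -1.3, -0.5]
width: 0.011
gripper_force: 20.0
```

Forces are low and the bucket is off its catch, so I'm continuing along the arc.

Request:
{"fn": "move_arm", "kwargs": {"increments": [{"jaw": -1, "dx": 0, "dy": 0.0066, "dz": -0.0028, "twist": 0}, {"jaw": -1, "dx": 0, "dy": 0.0069, "dz": -0.0023, "twist": 0}, {"jaw": -1, "dx": 0, "dy": 0.007, "dz": -0.0017, "twist": 0}, {"jaw": -1, "dx": 0, "dy": 0.0071, "dz": -0.0012, "twist": 0}, {"jaw": -1, "dx": 0, "dy": 0.0072, "dz": -0.0006, "twist": 0}, {"jaw": -1, "dx": 0, "dy": 0.0072, "dz": 0, "twist": 0}, {"jaw": -1, "dx": 0, "dy": 0.0072, "dz": 0.0005, "twist": 0}, {"jaw": -1, "dx": 0, "dy": 0.0071, "dz": 0.0011, "twist": 0}, {"jaw": -1, "dx": 0, "dy": 0.0071, "dz": 0.0017, "twist": 0}, {"jaw": -1, "dx": 0, "dy": 0.0068, "dz": 0.0023, "twist": 0}, {"jaw": -1, "dx": 0, "dy": 0.0067, "dz": 0.0028, "twist": 0}, {"jaw": -1, "dx": 0, "dy": 0.0064, "dz": 0.0033, "twist": 0}]}}

```text
t: 23.3
eef_pos: [0.5633, 0.0908, 0.2504]
ee_rot: [-3.14, 0.001, -1.757]
force: [4.6, 3.2, 2.5]
width: 0.0109
gripper_force: 20.0
```

Request:
{"fn": "move_arm", "kwargs": {"increments": [{"jaw": -1, "dx": 0, "dy": 0.0061, "dz": 0.0038, "twist": 0}, {"jaw": -1, "dx": 0, "dy": 0.0058, "dz": 0.0043, "twist": 0}, {"jaw": -1, "dx": 0, "dy": 0.0055, "dz": 0.0047, "twist": 0}, {"jaw": -1, "dx": 0, "dy": 0.005, "dz": 0.0052, "twist": 0}, {"jaw": -1, "dx": 0, "dy": 0.0047, "dz": 0.0056, "twist": 0}, {"jaw": -1, "dx": 0, "dy": 0.0041, "dz": 0.0059, "twist": 0}]}}

```text
t: 23.8
eef_pos: [0.5325, 0.0964, 0.2206]
ee_rot: [-3.141, 0.001, -1.757]
force: [5.6, 1.4, 2.3]
width: 0.0112
gripper_force: 20.0
```

Request:
{"fn": "move_arm", "kwargs": {"increments": [{"jaw": -1, "dx": 0, "dy": 0.0037, "dz": 0.0062, "twist": 0}, {"jaw": -1, "dx": 0, "dy": 0.0032, "dz": 0.0065, "twist": 0}, {"jaw": -1, "dx": 0, "dy": 0.0026, "dz": 0.0067, "twist": 0}, {"jaw": -1, "dx": 0, "dy": 0, "dz": 0, "twist": 0}, {"jaw": -1, "dx": 0, "dy": 0, "dz": 0, "twist": 0}]}}

```text
t: 24.22
eef_pos: [0.5241, 0.098, 0.202]
ee_rot: [-3.139, 0.001, -1.756]
force: [6.2, -0.7, 5.6]
width: 0.0114
gripper_force: 20.0
```

Run:
```python
from m import *
f=arm.grab_frame("side");cv2.imwrite("pics/s6.png",cv2.resize(f[150:320,200:430],None,fx=3,fy=3))
for d in arm.pinpoint("side","lever_peg")[:1]: print(d["position"],S(d["position"]))
for n in("bobbin0",):
  for d in arm.pinpoint("side",n)[:5]: print(n,d["position"],S(d["position"]),d["score"])
s=st();print(S(s["eef_pos"]),s["eef_pos"],s["force"],s["t"])
```

```text
[0.5254, 0.0935, 0.1582] [-0.0822  0.0881]
bobbin0 [0.4845, -0.0041, 0.0242] [-0.1041 -0.0154] 0.59
bobbin0 [0.6148, -0.2797, 0.0049] [ 0.0757 -0.2616] 0.31
[-0.0843  0.0923] [0.5241376  0.09799983 0.20198948] [6.60342878 0.02393552 5.667349  ] 24.3667
```

View pics/s6.png

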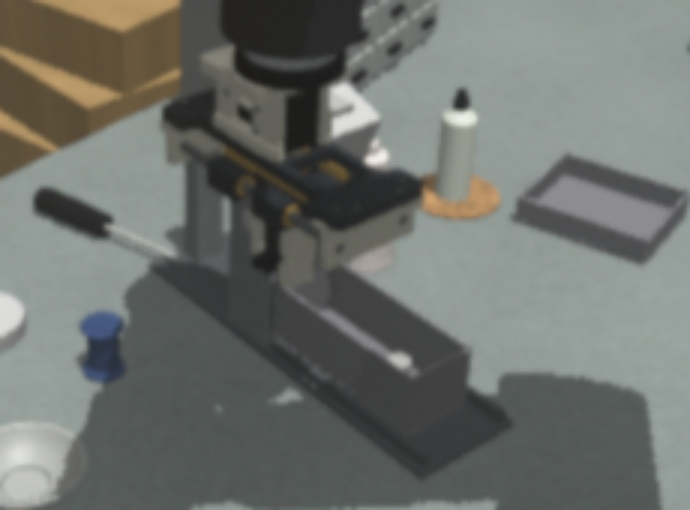

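The crop shows the bucket tipped, with a bobbin visible inside the bin near (400,360). I'll press a little further to confirm the stop.

Request:
{"fn": "move_arm", "kwargs": {"increments": [{"jaw": -1, "dx": 0, "dy": 0.0008, "dz": 0.002, "twist": 0}, {"jaw": -1, "dx": 0, "dy": 0.0005, "dz": 0.002, "twist": 0}, {"jaw": -1, "dx": 0, "dy": 0, "dz": 0, "twist": 0}, {"jaw": -1, "dx": 0, "dy": 0, "dz": 0, "twist": 0}, {"jaw": -1, "dx": 0, "dy": 0, "dz": 0, "twist": 0}]}}

```text
t: 24.78
eef_pos: [0.5241, 0.0981, 0.2005]
ee_rot: [-3.136, 0.001, -1.755]
force: [3.5, -2.4, 22.2]
width: 0.0112
gripper_force: 20.0
```

22 N means it's at the stop. Returning along the same arc.

Request:
{"fn": "move_arm", "kwargs": {"increments": [{"jaw": -1, "dx": 0, "dy": -0.0013, "dz": -0.004, "twist": 0}, {"jaw": -1, "dx": 0, "dy": -0.0026, "dz": -0.0067, "twist": 0}, {"jaw": -1, "dx": 0, "dy": -0.0032, "dz": -0.0065, "twist": 0}, {"jaw": -1, "dx": 0, "dy": -0.0037, "dz": -0.0062, "twist": 0}, {"jaw": -1, "dx": 0, "dy": -0.0041, "dz": -0.0059, "twist": 0}, {"jaw": -1, "dx": 0, "dy": -0.0047, "dz": -0.0056, "twist": 0}, {"jaw": -1, "dx": 0, "dy": -0.005, "dz": -0.0052, "twist": 0}, {"jaw": -1, "dx": 0, "dy": -0.0055, "dz": -0.0047, "twist": 0}, {"jaw": -1, "dx": 0, "dy": -0.0058, "dz": -0.0043, "twist": 0}, {"jaw": -1, "dx": 0, "dy": -0.0061, "dz": -0.0038, "twist": 0}, {"jaw": -1, "dx": 0, "dy": -0.0064, "dz": -0.0033, "twist": 0}, {"jaw": -1, "dx": 0, "dy": -0.0067, "dz": -0.0028, "twist": 0}]}}

```text
t: 25.78
eef_pos: [0.5753, 0.0879, 0.2553]
ee_rot: [3.138, -0.001, -1.757]
force: [2.0, 3.2, -1.2]
width: 0.0116
gripper_force: 20.0
```

Request:
{"fn": "move_arm", "kwargs": {"increments": [{"jaw": -1, "dx": 0, "dy": -0.0068, "dz": -0.0023, "twist": 0}, {"jaw": -1, "dx": 0, "dy": -0.0071, "dz": -0.0017, "twist": 0}, {"jaw": -1, "dx": 0, "dy": -0.0071, "dz": -0.0011, "twist": 0}, {"jaw": -1, "dx": 0, "dy": -0.0072, "dz": -0.0005, "twist": 0}, {"jaw": -1, "dx": 0, "dy": -0.0072, "dz": 0, "twist": 0}, {"jaw": -1, "dx": 0, "dy": -0.0072, "dz": 0.0006, "twist": 0}, {"jaw": -1, "dx": 0, "dy": -0.0071, "dz": 0.0012, "twist": 0}, {"jaw": -1, "dx": 0, "dy": -0.007, "dz": 0.0017, "twist": 0}, {"jaw": -1, "dx": 0, "dy": -0.0069, "dz": 0.0023, "twist": 0}, {"jaw": -1, "dx": 0, "dy": -0.0066, "dz": 0.0028, "twist": 0}, {"jaw": -1, "dx": 0, "dy": 0, "dz": 0, "twist": 0}]}}

```text
t: 26.7
eef_pos: [0.6467, 0.0741, 0.2528]
ee_rot: [-3.141, -0.001, -1.757]
force: [2.3, -3.9, -0.1]
width: 0.011
gripper_force: 20.0
```

Request:
{"fn": "move_arm", "kwargs": {"increments": [{"jaw": -1, "dx": 0, "dy": -0.0064, "dz": 0.0034, "twist": 0}, {"jaw": -1, "dx": 0, "dy": -0.0061, "dz": 0.0038, "twist": 0}, {"jaw": -1, "dx": 0, "dy": -0.0058, "dz": 0.0044, "twist": 0}, {"jaw": -1, "dx": 0, "dy": 0, "dz": 0, "twist": 0}, {"jaw": -1, "dx": 0, "dy": 0, "dz": 0, "twist": 0}]}}

```text
t: 27.12
eef_pos: [0.6631, 0.0713, 0.2414]
ee_rot: [3.14, -0.0, -1.757]
force: [-3.7, -2.3, 1.7]
width: 0.0111
gripper_force: 20.0
```

Run:
```python
from m import *
s=st();print(S(s["eef_pos"]),s["eef_pos"],s["force"],s["t"])
```

```text
[0.0572 0.0922] [0.66309839 0.071323   0.24137754] [-3.74741768 -2.27322477  1.66633007] 27.1167
```

Request:
{"fn": "move_arm", "kwargs": {"increments": [{"jaw": -1, "dx": 0, "dy": -0.001, "dz": 0.0008, "twist": 0}, {"jaw": -1, "dx": 0, "dy": 0, "dz": 0, "twist": 0}, {"jaw": -0.6, "dx": 0, "dy": 0, "dz": 0, "twist": 0}, {"jaw": -0.2, "dx": 0, "dy": 0, "dz": 0, "twist": 0}, {"jaw": -0.1, "dx": 0, "dy": 0, "dz": 0, "twist": 0}, {"jaw": -0.1, "dx": 0, "dy": 0, "dz": 0, "twist": 0}, {"jaw": -0.1, "dx": 0, "dy": 0, "dz": 0, "twist": 0}, {"jaw": -0.1, "dx": 0, "dy": 0, "dz": -0.01, "twist": 0}, {"jaw": -0.1, "dx": 0, "dy": 0, "dz": -0.02, "twist": 0}, {"jaw": -0.1, "dx": 0, "dy": 0, "dz": -0.03, "twist": 0}, {"jaw": -0.1, "dx": 0, "dy": 0, "dz": -0.03, "twist": 0}, {"jaw": -0.1, "dx": 0, "dy": 0, "dz": -0.03, "twist": 0}]}}

```text
t: 28.12
eef_pos: [0.6642, 0.0711, 0.3633]
ee_rot: [-3.141, 0.0, -1.757]
force: [0.1, 0.2, 0.7]
width: 0.0395
gripper_force: 0.0
```

Request:
{"fn": "move_arm", "kwargs": {"increments": [{"jaw": -0.1, "dx": -0.03, "dy": 0, "dz": -0.02, "twist": 0}, {"jaw": -0.1, "dx": -0.04, "dy": 0, "dz": 0, "twist": 0}, {"jaw": -0.1, "dx": -0.04, "dy": 0, "dz": 0, "twist": 0}, {"jaw": -0.1, "dx": -0.04, "dy": 0, "dz": 0, "twist": 0}, {"jaw": -0.1, "dx": -0.04, "dy": 0, "dz": 0, "twist": 0}, {"jaw": -0.1, "dx": -0.04, "dy": 0, "dz": 0, "twist": 0}, {"jaw": -0.1, "dx": -0.03, "dy": 0, "dz": 0, "twist": 0}, {"jaw": -0.1, "dx": 0, "dy": 0, "dz": 0, "twist": 0}, {"jaw": -0.1, "dx": 0, "dy": 0, "dz": 0, "twist": 0}]}}

```text
t: 28.87
eef_pos: [0.7122, 0.3289, 0.3802]
ee_rot: [3.141, -0.001, -1.754]
force: [0.5, -0.6, -0.4]
width: 0.0394
gripper_force: 0.0
```

Run:
```python
from m import *
F={}
for c in("top","side"):
    F[c]=f=arm.grab_frame(c)
    for n in "lever_peg bin bay bobbin0 oil mat cone spool tray dish driver pulley footbox".split():
        for d in arm.pinpoint(c,n)[:3 if n=="bobbin0" else 1]: print(c,n,np.round(d["position"],3),round(d["score"],2),S(d["position"]))
cv2.imwrite("pics/f.png",np.hstack([cv2.resize(F["top"][130:320,190:330],(400,543)),cv2.resize(F["side"][150:320,230:355],(400,543))]))
print(st()["t"])
```

```text
top lever_peg [0.666 0.068 0.194] 0.6 [0.0605 0.0896]
top bin [0.508 0.01  0.006] 0.59 [-0.0837  0.0024]
top bay [0.51  0.011 0.006] 0.82 [-0.0821  0.0037]
top bobbin0 [0.478 0.015 0.023] 0.55 [-0.1142  0.0025]
top bobbin0 [0.491 0.025 0.022] 0.5 [-0.1035  0.0141]
top bobbin0 [ 0.486 -0.006  0.02 ] 0.42 [-0.1028 -0.0167]
top oil [ 0.611 -0.277  0.005] 0.64 [ 0.0712 -0.26  ]
top mat [ 0.614 -0.283  0.003] 0.62 [ 0.0752 -0.2652]
top cone [ 0.612 -0.131 -0.004] 0.62 [ 0.045  -0.1164]
top spool [0.669 0.142 0.001] 0.65 [0.0496 0.1623]
top tray [ 0.48  -0.339 -0.002] 0.75 [-0.0458 -0.3451]
top dish [ 0.614  0.275 -0.002] 0.83 [-0.0297  0.2833]
top driver [ 0.808  0.006 -0.002] 0.67 [0.2121 0.0552]
top pulley [ 0.78   0.172 -0.002] 0.81 [0.1535 0.2126]
top footbox [ 0.786 -0.169  0.001] 0.78 [ 0.2229 -0.1209]
side lever_peg [0.662 0.065 0.198] 0.6 [0.0569 0.086 ]
side bin [0.507 0.009 0.007] 0.57 [-0.0849  0.002 ]
side bay [0.51  0.005 0.004] 0.74 [-0.0803 -0.002 ]
side bobbin0 [ 0.485 -0.002  0.02 ] 0.49 [-0.1036 -0.0136]
side oil [ 0.615 -0.276  0.003] 0.75 [ 0.0748 -0.2581]
side mat [ 0.61  -0.277  0.001] 0.53 [ 0.07   -0.2601]
side cone [ 0.614 -0.133 -0.003] 0.72 [ 0.0474 -0.1173]
side spool [ 0.669  0.14  -0.   ] 0.68 [0.0501 0.1604]
side tray [ 0.485 -0.34  -0.   ] 0.84 [-0.0402 -0.345 ]
side dish [ 0.61   0.276 -0.001] 0.98 [-0.0339  0.2831]
side driver [ 0.81   0.005 -0.002] 0.53 [0.214  0.0543]
side pulley [ 0.776  0.173 -0.002] 0.7 [0.1495 0.2133]
side footbox [ 0.609  0.28  -0.002] 0.57 [-0.0348  0.2874]
30.2667
```

View pics/f.png

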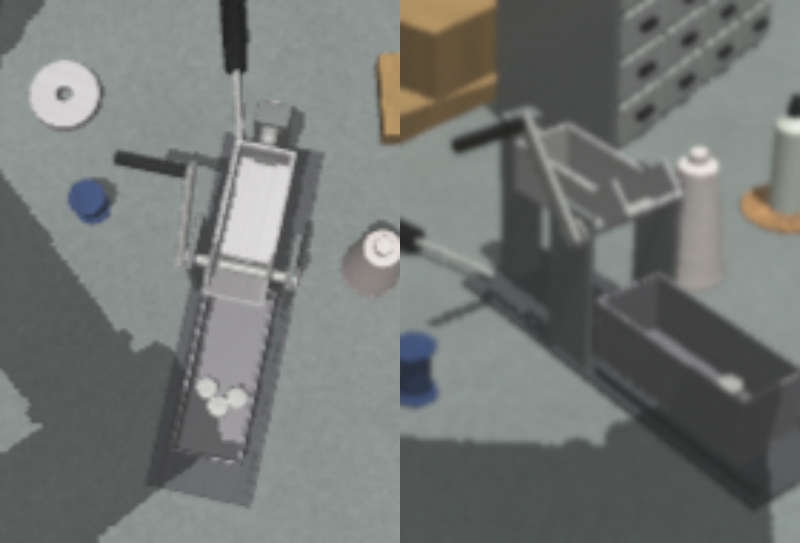

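The picture shows all three bobbins in the bin, near (220,395) in the left half. The bucket is empty and home on its catch, the bottle is on the mat, and the bystanders haven't moved. Handing in.

```bash
python3 -c "
from station import arm
print(arm.job_done())"
```

```text
the job is handed in; nothing more can be done
None
```

I handed the job in at about 30 s: the bottle is upright on the mat, the bin is in the bay with all three bobbins, the bucket was tipped to its stop and is back home, and the bystanders look undisturbed; no verdict came back.

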